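# Shut the fine side of a coaxial metering valve and guard it

### The arm

A 6-joint arm with a two-finger parallel gripper is mounted at the origin on a cart in front of the work surface, level with it; the furniture and walls round the work are solid. World frame = base frame: x ahead of the robot, y to its left, z up, the work surface at z = 0. Lengths are in m, angles in degrees, forces in N, time in s.
With the tool pointing down it reaches from about 0.3 to 0.75 m from the base axis. Payload 8.5 kg.
Tool frame: the origin (TCP) lies between the finger pads; the fingertips stand 19 mm ahead of it and the grasp point (between the pads) is the TCP; z points along the fingers, y is the line along which they close (so a half turn about z gives the same grasp; the last joint's range is limited). The gripper opens to 85 mm and grips with 20 to 120 N. Pads are 22 mm wide; open, the fingers measure 114 mm over their backs; the gripper's body (76 mm by 85 mm) begins 54 mm behind the grasp point. The pads swing forward as they close: fully open they stand 13 mm farther back than shut.
Start: joints at [-78.283, 21.807, 74.336, -0, 83.858, -12.336], TCP at [0.224, -0.502, 0.25] pointing down, gripper open.
Joint ranges: [-178.18, 178.18], [-50.72, 133.34], [12.68, 142.11], [-81.47, 261.47], [9.98, 163.14], [-165.26, 165.26]. Speed limits (degrees/s): [136.94, 136.94, 180, 180, 180, 180].

### API

Orientations are given as a 3x3 rotation matrix whose columns are the frame's x, y, z axes.
In Python, from rig import env, optics gives the robot as it stands.
- The arm moves only by the tool arm_command, never from a script. Its argument "commands" is one flat list of numbers, 7 for each row, row after row: the closure, from -1 (fully open) to 1 (shut), so that 0 is half open, then the shift along the tool's x, y, z as a fraction of full scale, then the turn, a rotation vector about the tool's x, y, z as a fraction of full scale. A call has 1 to 12 rows; each row is the pose to reach, as a shift and turn from the pose commanded when the call began, along the tool's axes at that moment; what a row does not reach only later rows make up. Full scale, the value 1, is 500 mm for a shift and 120 degrees for a turn. A row lasts 1/12 s, in which the tool goes at most 41.7 mm and 7.16 degrees, less where a joint would pass 70% of its speed; a pose out of reach is approached as far as the arm can. A call with a number of a shift or a turn outside -1 to 1 is refused whole. A call with a gripper value outside its range is refused whole. The fingers move at their own pace and stop on an object; "newtons" is the grip in N (left out, the last holds). Time passes only in rows, so rows that repeat a pose let the fingers close. It gives the time, the measured TCP pose, the force, the opening and the grip force at its end, in the units of the state.
- env.observe(): the state, without advancing time (a new reading comes with each control period).
- optics.get_image(name): name is "side" or "top" or "wrist"; returns a dict with "image" (400x640x3 uint8, red, green, blue), "intrinsics" (3x3 intrinsics, pixels), "origin" and "orientation" of the camera in the world; the wrist camera has in their place "tool_from_camera" (4x4, takes a point from camera to tool coordinates, whose origin is the TCP and whose axes are the flange's). Camera axes: x right, y down, z forward; pixel columns grow to the right and rows downward; lengths in m; the calibration is good to about 2 mm. A picture is of the moment at which its call begins: read the wrist's pose just before it. There is no depth.
- env.close_job(): hands the job in; it is judged then, once.
The state is a dict: "time_s": time; "q": joint angles; "qvel": joint speeds; "joint_efforts": joint torques, N m; "position": TCP position; "tool_rot": TCP orientation; "ft_force": force on the tool from outside, world axes, zero at the start; "wrist_torque": the same for the moment, N m; "grip_width": finger opening in m; "gripper_force": force on a finger pad.
Only numpy, scipy, OpenCV 4.12 (cv2) and the standard library are available. Lean on these libraries where they do the work, as an engineer would, in place of code of your own. Each camera call takes 0.05 s, during which the arm holds its last target. There are 200 camera calls.

### The job

Shut off the fine side of the coarse/fine metering valve on the bench: turn only the small inner knob clockwise until you feel it come up on its seat, and nip it up just snug. The large coarse ring underneath it is set and must stay where it is; it turns along if the fingers rub on it or if you screw the fine knob down too hard. Then put the guard cap over both knobs so that it sits squarely down on the valve's flange, and leave the other things on the bench alone.

Things in the scene. Friction and masses are not known exactly. Their poses are not given: they have to be found in the camera images.
- valve_stand: Metering valve fixed to the bench: foot plate 100 x 90 x 8 mm, steel body 54 x 54 mm up to 52 mm, a nut and thin capillary on either side (30 mm high, out to 70 mm from the middle); on top, on one vertical axis, a flange, the coarse ring and the fine knob. Origin: on that axis at bench height; z up, x away from the robot at yaw 0.
- flange (a point): Centre, on the valve axis, of the flange's upper face, 58 mm above the bench, on which the guard cap is to sit. The flange is 72 mm in diameter; a centring boss of 57 mm diameter and 6 mm height stands on it.
- ring_mark (a point): End of the pale index line on the top face of the large knurled coarse ring, 24 mm from the axis; it moves with the ring. The ring is 52 mm in diameter and reaches from 65 to 79 mm above the bench, flat on top. It holds by friction and starts to turn at about 0.3 N m, whether applied to it or passed on through the fine knob, whose stem runs and seats inside it.
- fine_knob (a joint): Turn of the fine knob against the ring, rad, growing clockwise from above (shutting); starts at 0 to 0.45. It drags evenly, about 0.05 N m, till its stem meets the soft seat 0.7 to 2.3 rad farther on, unmarked and different each time. There the moment rises by about 0.8 N m per rad. The knob stays at its height, and where it is let go but for a spring-back of under 0.3 rad.
- fine_knob_top (a point): Middle of the fine knob's top face, on the valve axis, 103 mm above the bench. The fine knob is a knurled cylinder of 22 mm diameter and 22 mm height; its foot is 2 mm above the top of the much wider coarse ring, which fingers round the knob should keep clear of.
- fine_stem: The fine knob's stem, inside the valve and out of sight, turning with the knob. It touches nothing but the seat, about 12 mm from the axis: a force of 4 N on it is a seating moment of about 0.05 N m, felt at the knob on top of the drag. Origin: on the valve axis, 51 mm above the bench.
- guard_cap: Loose guard cap, mouth down on the bench: grey cup, 65 mm outer and 60 mm inner diameter, 54 mm high, 50 mm deep inside, with a black grip stud of 24 mm diameter on top, 59 to 77 mm above the rim. About 0.11 kg. Origin: centre of the mouth at the rim; z up. Seated, its rim lies on the flange and its bore goes round the centring boss with 1.5 mm play all round.
- cap_grip (a point): Point on the cap's axis in the grip stud, 66 mm above the cap's rim.
- bottle_100_a: Bystander: 100 mL screw-cap bottle, 56 mm diameter, 108 mm high, standing. Origin: centre of its underside.
- spanner_1: Bystander: small open-ended spanner, 18 x 120 x 5 mm, lying in front of the valve along y. Origin: centre of its underside.
- beaker_50: Bystander: 50 mL glass beaker, 45 mm diameter, 56 mm high, standing behind the valve. Origin: centre of its underside.
There are look-alikes about, which are no part of the job. What is shaped like the guard_cap but orange is not meant.

How it is judged (in metres and radians):
On the way:
1. the fine knob is turned shut and nipped up: its stem presses on the seat with at least 4 N (about 0.05 N m) (contact force between fine_stem and anything else above 4 N), for 0.2 s.
At the end, for the whole second after the job is handed in: Guard cap on the flange: origin within 4 mm of the valve axis, at most 59.5 mm above the bench, within 0.04 rad of upright, at rest; under it the fine stem, nipped to 4 N or more before, still presses on its seat with over 1 N; the coarse ring's mark within 1 mm of its start (contact force between fine_stem and anything else above 1 N and horizontal distance between guard_cap and fine_knob_top below 0.004 m and z of guard_cap in the frame of valve_stand below 0.0595 m and angle between guard_cap's own z axis and vertical below 0.04 rad and linear speed of guard_cap below 0.01 m/s); the robot touches nothing.
It fails at once if the coarse ring is turned: its index mark moves by more than 1 mm (about 2.4 degrees) (distance of ring_mark from where it was at the start of the episode above 0.001 m).
It fails at once if a bystander is shifted by more than 15 mm (distance of any of bottle_100_a, spanner_1, beaker_50 from where it was at the start of the episode above 0.015 m).
It also fails if it takes over 64 s, if anything falls off the work surface, if the arm or the gripper's body presses on something with over 40 N, if the wrist force passes 120 N, or if a joint passes its speed limit or range.

## Working session

There is one attempt and no reset: what is moved stays moved. The work goes in short steps, Python scripts to look and compute and a tool call to move; the robot and the scene stay as the last step left them, time stands still between calls to the robot, and variables do not carry over. Pictures are saved under pics/ and viewed, at most 10 in all, crops included, and the job is handed in when it is done.

Besides the shell and the picture viewer there is one more tool, called after "Call:" as name(argument=value, ...), one argument or row to a line, values as JSON. arm_command: Moves the arm, as the interface text tells. Shift numbers are shares of 500 mm and turn numbers shares of 120 degrees, none past 1 either way. Its arguments: {"type":"object","properties":{"commands":{"type":"array","items":{"type":"number"}},"newtons":{"type":"number"}},"required":["commands"]}

```bash
mkdir -p pics; ls
python3 - <<'E'
from rig import env, optics
import cv2,numpy as np
s=env.observe(); print(s)
for n in ("side","top"):
    d=optics.get_image(n); cv2.imwrite(f"pics/{n}0.png",d["image"][:,:,::-1]); print(n,d["intrinsics"],d["origin"],d["orientation"])
E
```

```text
pics
{'time_s': 0.0, 'q': array([-7.82823799e+01,  2.18406607e+01,  7.43847751e+01, -2.71891456e-04,
        8.38575722e+01, -1.23387993e+01]), 'qvel': array([ 0.04222844,  0.01019881,  0.09349855, -0.09849528,  0.06705723,
       -0.03229537]), 'joint_efforts': array([-1.74404704e-03, -4.48463953e+01, -2.31279355e+01, -2.46680638e-04,
        4.79955459e-03,  1.86593917e-05]), 'position': array([ 0.22411521, -0.50197771,  0.24971472]), 'tool_rot': array([[ 9.13144337e-01,  4.07636273e-01, -2.98846870e-04],
       [ 4.07636269e-01, -9.13143287e-01,  1.41761336e-03],
       [ 3.04980612e-04, -1.41630643e-03, -9.99998951e-01]]), 'ft_force': array([-0.74137503,  0.95733416, -0.28124737]), 'wrist_torque': array([-0.03942751,  0.04254311,  0.02416779]), 'gripper_force': 0.0, 'grip_width': 0.08567859075257617}
side [[413.68649821   0.         321.85443587]
 [  0.         413.68649821 198.29605615]
 [  0.           0.           1.        ]] [ 0.40116071 -0.87303374  0.44632456] [[ 0.986832   -0.04464347  0.15546563]
 [-0.16064063 -0.38281127  0.90975278]
 [ 0.01889947 -0.92274725 -0.38494196]]
top [[400.9781592    0.         320.60383363]
 [  0.         400.9781592  199.32803042]
 [  0.           0.           1.        ]] [0.48554457 0.01194541 1.00504212] [[ 0.00452628 -0.99652487  0.08317263]
 [-0.9998029  -0.00611757 -0.01888755]
 [ 0.01933073 -0.08307075 -0.99635615]]
```

View pics/top0.png

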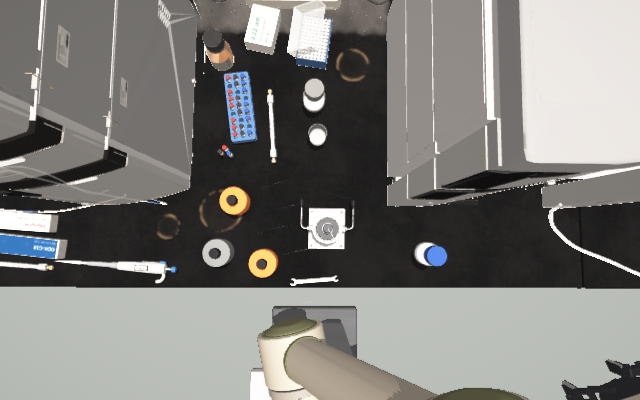

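View pics/side0.png

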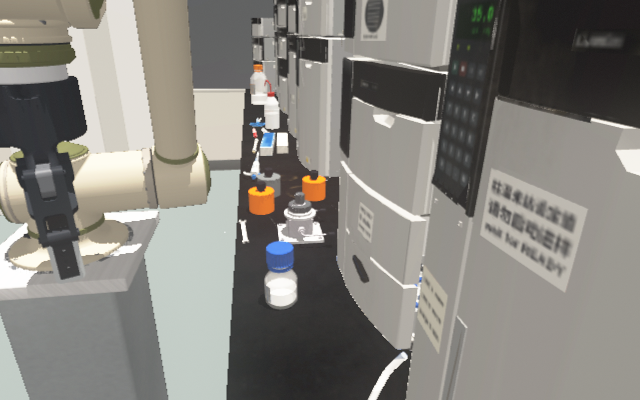

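The top view shows the valve at about (327,229), the grey cap at (217,253), orange decoys at (234,201) and (263,263), the spanner at (314,281), the bottle at (432,255) and a beaker at (317,135). I'll enlarge around the valve and cap.

```bash
cat > h.py <<'E'
from rig import env, optics
import cv2,numpy as np
def ray(d,u,v,z):
    r=d["orientation"]@np.linalg.inv(d["intrinsics"])@[u,v,1]; o=np.array(d["origin"])
    return o+r*(z-o[2])/r[2]
def proj(d,p):
    c=d["orientation"].T@(np.array(p)-d["origin"]); k=d["intrinsics"]@c; return k[:2]/k[2]
E
python3 - <<'E'
from h import *
im=cv2.imread("pics/top0.png")[190:290,190:350]
cv2.imwrite("pics/c1.png",cv2.resize(im,None,fx=5,fy=5,interpolation=cv2.INTER_CUBIC))
d=optics.get_image("top")
print(ray(d,327,229,.103),ray(d,216,253,.077),ray(d,327,229,0), ray(d,436,256,.108),ray(d,317,135,.056),ray(d,314,281,0.005),ray(d,263,263,.077))
E
```

```text
[ 0.49409792 -0.01981659  0.103     ] [0.438437  0.2329427 0.077    ] [ 0.49507459 -0.02344335  0.        ] [ 0.43510797 -0.26318189  0.108     ] [0.72010379 0.00333505 0.056     ] [0.36727145 0.00832692 0.005     ] [0.41613109 0.12541174 0.077     ]
```

View pics/c1.png

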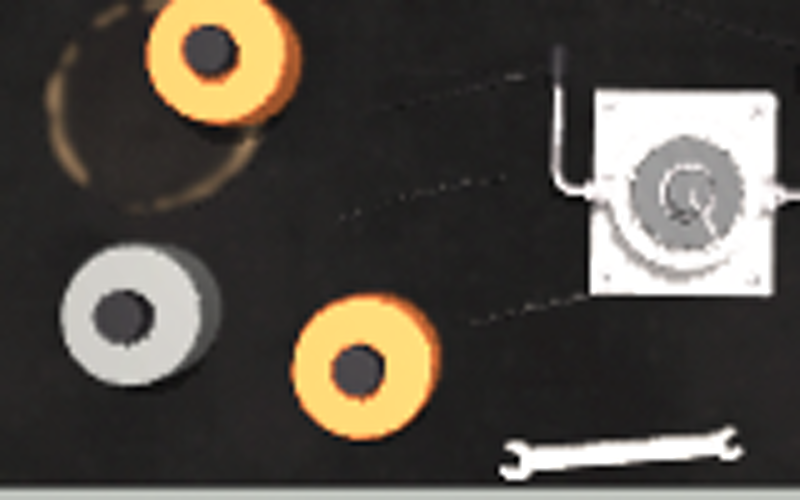

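Refined: knob at about (327.0,227.8) and cap stud at about (214.2,253.0). The index line points towards the lower right of the ring. I'll write a move helper and head for the valve.

```bash
cat >> h.py <<'E'
from scipy.spatial.transform import Rotation as R
def goal(p,yaw):
    """numbers from measured pose to TCP at p, pointing down, tool x at yaw (deg)"""
    s=env.observe(); T=s["tool_rot"]; a=np.radians(yaw)
    G=np.array([[np.cos(a),np.sin(a),0],[np.sin(a),-np.cos(a),0],[0,0,-1]])
    print("shift",np.round(T.T@(np.array(p)-s["position"])/.5,4),"turn",np.round(np.degrees(R.from_matrix(T.T@G).as_rotvec())/120,4))
E
python3 - <<'E'
from h import *
d=optics.get_image("top")
print(ray(d,327,227.8,.103),ray(d,214.2,253,.077))
goal([.38,-.24,.25],84)
print(optics.get_image("wrist")["tool_from_camera"],optics.get_image("wrist")["intrinsics"])
E
```

```text
[ 0.49678496 -0.01980799  0.103     ] [0.43842241 0.2370371  0.077     ]
shift [ 4.983e-01 -3.516e-01  3.000e-04] turn [-3.000e-04 -3.000e-04 -4.996e-01]
[[ 1.67607344e-04 -9.63013594e-01 -2.69452759e-01  6.84508374e-02]
 [ 9.99999985e-01  1.47882895e-04  9.35010036e-05 -6.78422826e-04]
 [-5.01952836e-05 -2.69452771e-01  9.63013604e-01 -1.23753181e-01]
 [ 0.00000000e+00  0.00000000e+00  0.00000000e+00  1.00000000e+00]] [[316.98749975   0.         328.30092313]
 [  0.         316.98749975 206.32463235]
 [  0.           0.           1.        ]]
```

Call:
arm_command(
  commands=[-1, 0.5, -0.35, 0, 0, 0, -0.5, -1, 0.5, -0.35, 0, 0, 0, -0.5, -1, 0.5, -0.35, 0, 0, 0, -0.5, -1, 0.5, -0.35, 0, 0, 0, -0.5, -1, 0.5, -0.35, 0, 0, 0, -0.5, -1, 0.5, -0.35, 0, 0, 0, -0.5, -1, 0.5, -0.35, 0, 0, 0, -0.5, -1, 0.5, -0.35, 0, 0, 0, -0.5, -1, 0.5, -0.35, 0, 0, 0, -0.5, -1, 0.5, -0.35, 0, 0, 0, -0.5, -1, 0.5, -0.35, 0, 0, 0, -0.5],
)

```text
time_s: 1.22
position: [0.3811, -0.2406, 0.2503]
tool_rot: [[0.105, 0.994, -0.0], [0.994, -0.105, -0.0], [-0.0, -0.0, -1.0]]
ft_force: [0.6, -0.5, 0.5]
grip_width: 0.086
gripper_force: 0.0
```

```bash
python3 -c "
from h import *
goal([.4968,-.0198,.22],144); print(env.observe()['q'])"
```

```text
shift [0.4634 0.1836 0.0606] turn [-0.      0.     -0.5003]
[-4.73675855e+01  1.18037517e+01  8.90139305e+01 -5.41803132e-03
  7.91792021e+01 -4.13258285e+01]
```

Call:
arm_command(
  commands=[-1, 0.463, 0.184, 0.06, 0, 0, -0.5, -1, 0.463, 0.184, 0.06, 0, 0, -0.5, -1, 0.463, 0.184, 0.06, 0, 0, -0.5, -1, 0.463, 0.184, 0.06, 0, 0, -0.5, -1, 0.463, 0.184, 0.06, 0, 0, -0.5, -1, 0.463, 0.184, 0.06, 0, 0, -0.5, -1, 0.463, 0.184, 0.06, 0, 0, -0.5, -1, 0.463, 0.184, 0.06, 0, 0, -0.5, -1, 0.463, 0.184, 0.06, 0, 0, -0.5, -1, 0.463, 0.184, 0.06, 0, 0, -0.5, -1, 0.463, 0.184, 0.06, 0, 0, -0.5],
)

```text
time_s: 2.13
position: [0.4967, -0.0205, 0.2202]
tool_rot: [[-0.807, 0.59, -0.0], [0.59, 0.807, 0.0], [0.0, -0.0, -1.0]]
ft_force: [0.9, 0.1, 0.3]
grip_width: 0.0852
gripper_force: 0.0
```

```bash
cat >> h.py <<'E'
def wrist():
    s=env.observe(); d=optics.get_image("wrist"); C=d["tool_from_camera"]
    d["origin"]=s["position"]+s["tool_rot"]@C[:3,3]; d["orientation"]=s["tool_rot"]@C[:3,:3]; return s,d
E
python3 - <<'E'
from h import *
s,d=wrist(); print(s["position"],s["q"],s["wrist_torque"]); cv2.imwrite("pics/w1.png",d["image"][:,:,::-1])
print(proj(d,[.4968,-.0198,.103]))
np.save("w1.npy",{k:d[k] for k in("origin","orientation","intrinsics")},allow_pickle=True)
E
```

```text
[ 0.49666013 -0.02045554  0.22021347] [-1.60321699e+01  1.80085918e+01  8.55144254e+01  1.52180493e-03
  7.64880800e+01 -6.98440979e+01] [-0.00485     0.04430118  0.02819893]
[328.40081574 207.59218742]
```

View pics/w1.png

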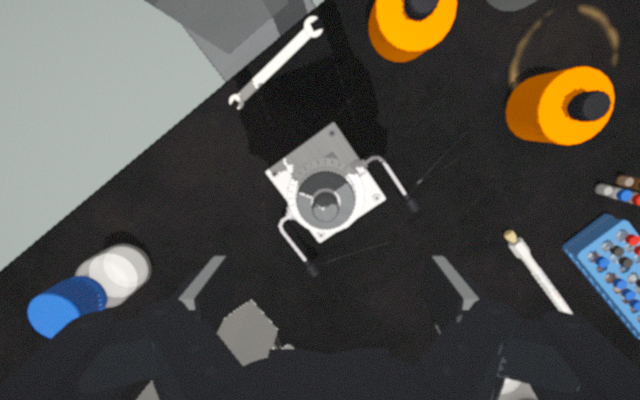

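The wrist view shows the knob near (326,207), where the top camera predicted (328.4,207.6). I'll enlarge it.

Run:
```python
from h import *
im=cv2.imread("pics/w1.png")[160:240,280:380]
cv2.imwrite("pics/c2.png",cv2.resize(im,None,fx=7,fy=7,interpolation=cv2.INTER_CUBIC))
```

```text
(no output)
```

View pics/c2.png

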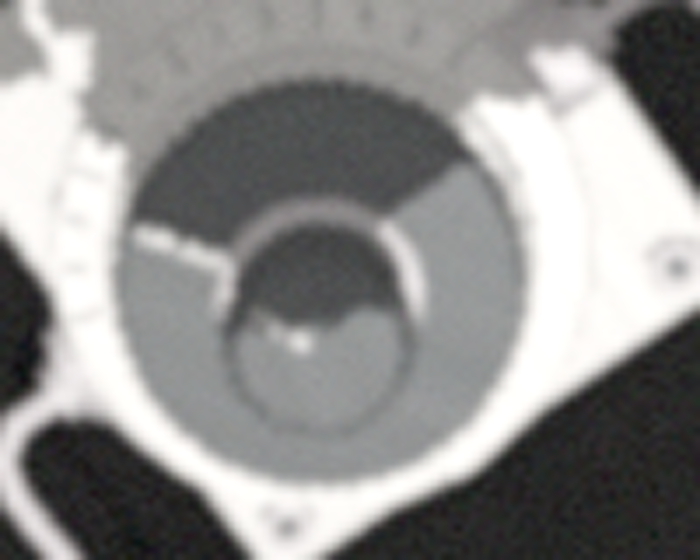

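Knob top circle is centred at crop (320.5,343), so (325.4,208.6); ring top is at about (320,283), so (325.3,200.0). The knob's near side accounts for the dark upper part.

Run:
```python
from h import *
d=np.load("w1.npy",allow_pickle=True).item()
print(ray(d,325.4,208.6,.103),ray(d,325.3,200,.079))
goal([.4975,-.0185,.135],144)
```

```text
[ 0.49606823 -0.02220431  0.103     ] [ 0.49519404 -0.02195471  0.079     ]
shift [0.0009 0.0042 0.1706] turn [ 0.     -0.     -0.0015]
```

Run:
```python
from h import *
goal([.4962,-.021,.104],144)
```

```text
shift [ 0.     -0.0014  0.2326] turn [ 0.     -0.     -0.0015]
```

Call:
arm_command(
  commands=[-0.3, 0, -0.0014, 0.08, 0, 0, 0, -0.3, 0, -0.0014, 0.15, 0, 0, 0, -0.3, 0, -0.0014, 0.2, 0, 0, 0, -0.3, 0, -0.0014, 0.232, 0, 0, 0, -0.3, 0, -0.0014, 0.232, 0, 0, 0, -0.3, 0, -0.0014, 0.232, 0, 0, 0],
  newtons=20,
)

```text
time_s: 2.68
position: [0.4962, -0.0207, 0.1043]
tool_rot: [[-0.808, 0.589, -0.001], [0.589, 0.808, 0.0], [0.001, -0.0, -1.0]]
ft_force: [0.3, 0.4, 0.3]
grip_width: 0.0554
gripper_force: 0.0
```

```bash
cat >> h.py <<'E'
def st():
    s=env.observe(); T=s["tool_rot"]
    print("t%.2f"%s["time_s"],"pos",s["position"].round(4),"F_tool",(T.T@s["ft_force"]).round(2),"M_tool",(T.T@s["wrist_torque"]).round(3),"eff6 %.3f q6 %.2f"%(s["joint_efforts"][5],s["q"][5]),"w %.4f g %.1f"%(s["grip_width"],s["gripper_force"]))
E
python3 -c "
from h import *
st();goal([.4962,-.021,.104],144)"
```

```text
t2.68 pos [ 0.4962 -0.0207  0.1043] F_tool [ 0.02  0.5  -0.26] M_tool [-0.024 -0.027  0.022] eff6 0.018 q6 -70.02 w 0.0554 g 0.0
shift [-0.0003 -0.0005  0.0007] turn [-0.0002 -0.0004 -0.0005]
```

Call:
arm_command(
  commands=[1, 0, 0, 0, 0, 0, 0, 1, 0, 0, 0, 0, 0, 0, 1, 0, 0, 0, 0, 0, 0, 1, 0, 0, 0, 0, 0, 0, 1, 0, 0, 0, 0, 0, 0, 1, 0, 0, 0, 0, 0, 0],
  newtons=20,
)

```text
time_s: 3.18
position: [0.4957, -0.0222, 0.1059]
tool_rot: [[-0.81, 0.587, -0.0], [0.587, 0.81, -0.004], [-0.002, -0.004, -1.0]]
ft_force: [-9.2, -11.5, 10.2]
grip_width: 0.0215
gripper_force: 19.7
```

```bash
python3 -c "
from h import *
st()"
```

```text
t3.18 pos [ 0.4957 -0.0222  0.1059] F_tool [  0.7  -14.72 -10.18] M_tool [2.518 0.028 0.017] eff6 -0.013 q6 -70.07 w 0.0215 g 19.7
```

Gripping pulled the TCP to (0.4957,-0.0222), agreeing with the wrist measurement. I'll relax the command onto it.

Call:
arm_command(
  commands=[1, -0.001, -0.003, -0.003, 0, 0, 0, 1, -0.001, -0.003, -0.003, 0, 0, 0, 1, -0.001, -0.003, -0.003, 0, 0, 0],
)

```text
time_s: 3.43
position: [0.4954, -0.0225, 0.1062]
tool_rot: [[-0.809, 0.587, -0.0], [0.587, 0.809, -0.001], [-0.0, -0.001, -1.0]]
ft_force: [-3.7, -5.7, -2.0]
grip_width: 0.0209
gripper_force: 21.7
```

```bash
python3 -c "
from h import *
st()"
```

```text
t3.43 pos [ 0.4954 -0.0225  0.1062] F_tool [-0.35 -6.82  2.02] M_tool [ 1.06  -0.17   0.028] eff6 -0.018 q6 -70.26 w 0.0209 g 21.7
```

Call:
arm_command(
  commands=[1, 0, -0.002, 0.001, 0, 0, 0, 1, 0, -0.002, 0.001, 0, 0, 0.04, 1, 0, -0.002, 0.001, 0, 0, 0.08, 1, 0, -0.002, 0.001, 0, 0, 0.12, 1, 0, -0.002, 0.001, 0, 0, 0.16, 1, 0, -0.002, 0.001, 0, 0, 0.2],
)

```text
time_s: 3.93
position: [0.4959, -0.0223, 0.1061]
tool_rot: [[-0.497, 0.868, 0.003], [0.868, 0.497, 0.0], [-0.001, 0.002, -1.0]]
ft_force: [0.2, 1.3, 1.1]
grip_width: 0.0206
gripper_force: 22.0
```

```bash
python3 -c "
from h import *
st()"
```

```text
t3.93 pos [ 0.4959 -0.0223  0.1061] F_tool [ 1.07  0.84 -1.06] M_tool [-0.315  0.163 -0.048] eff6 -1.278 q6 -46.15 w 0.0206 g 22.0
```

Call:
arm_command(
  commands=[1, 0, 0, 0, 0, 0, 0.04, 1, 0, 0, 0, 0, 0, 0.08, 1, 0, 0, 0, 0, 0, 0.12, 1, 0, 0, 0, 0, 0, 0.16, 1, 0, 0, 0, 0, 0, 0.16],
)

```text
time_s: 4.35
position: [0.4963, -0.0222, 0.1061]
tool_rot: [[-0.185, 0.983, 0.004], [0.983, 0.185, 0.001], [-0.0, 0.004, -1.0]]
ft_force: [3.6, 3.4, 1.0]
grip_width: 0.021
gripper_force: 21.9
```

```bash
python3 -c "
from h import *
st()"
```

```text
t4.35 pos [ 0.4963 -0.0222  0.1061] F_tool [ 2.72  4.17 -1.03] M_tool [-0.775  0.488  0.042] eff6 1.122 q6 -27.01 w 0.0210 g 21.9
```

Call:
arm_command(
  commands=[1, 0, 0, 0, 0, 0, 0.03, 1, 0, 0, 0, 0, 0, 0.06, 1, 0, 0, 0, 0, 0, 0.08, 1, 0, 0, 0, 0, 0, 0.08],
)

```text
time_s: 4.68
position: [0.4965, -0.0222, 0.1061]
tool_rot: [[-0.022, 1.0, 0.004], [1.0, 0.022, 0.001], [0.001, 0.004, -1.0]]
ft_force: [4.9, 3.6, 0.9]
grip_width: 0.0204
gripper_force: 21.9
```

```bash
python3 -c "
from h import *
st()"
```

```text
t4.68 pos [ 0.4965 -0.0222  0.1061] F_tool [ 3.49  5.02 -0.84] M_tool [-0.916  0.708  0.056] eff6 0.558 q6 -17.62 w 0.0204 g 21.9
```

Call:
arm_command(
  commands=[1, 0.001, 0.0012, 0, 0, 0, 0, 1, 0.001, 0.0012, 0, 0, 0, 0.02, 1, 0.001, 0.0012, 0, 0, 0, 0.04, 1, 0.001, 0.0012, 0, 0, 0, 0.06, 1, 0.001, 0.0012, 0, 0, 0, 0.08],
)

```text
time_s: 5.1
position: [0.4969, -0.0221, 0.1061]
tool_rot: [[0.145, 0.989, 0.004], [0.989, -0.145, -0.0], [0.0, 0.004, -1.0]]
ft_force: [4.0, 1.7, 2.1]
grip_width: 0.0207
gripper_force: 22.0
```

```bash
python3 -c "
from h import *
st()
for i in range(6): optics.get_image('top'); st()"
```

```text
t5.10 pos [ 0.4969 -0.0221  0.1061] F_tool [ 2.28  3.74 -2.07] M_tool [-0.719  0.398 -0.095] eff6 -0.609 q6 -7.94 w 0.0207 g 22.0
t5.15 pos [ 0.4969 -0.0222  0.1061] F_tool [ 1.54  4.3  -1.65] M_tool [-0.662  0.469  0.017] eff6 -0.150 q6 -7.79 w 0.0204 g 22.0
t5.20 pos [ 0.4969 -0.0222  0.1061] F_tool [ 2.67  5.02 -2.73] M_tool [-0.812  0.455  0.027] eff6 0.469 q6 -8.00 w 0.0210 g 22.1
t5.25 pos [ 0.4969 -0.0221  0.1061] F_tool [ 3.79  3.63 -3.53] M_tool [-0.902  0.511  0.034] eff6 0.101 q6 -8.06 w 0.0213 g 22.1
t5.30 pos [ 0.4968 -0.0222  0.1061] F_tool [ 2.45  4.81 -3.29] M_tool [-0.853  0.516  0.029] eff6 -0.013 q6 -8.07 w 0.0204 g 22.1
t5.35 pos [ 0.4968 -0.0222  0.1061] F_tool [ 3.47  4.67 -3.14] M_tool [-0.886  0.534  0.112] eff6 -0.036 q6 -8.07 w 0.0210 g 22.1
t5.40 pos [ 0.4968 -0.0222  0.1061] F_tool [ 4.08  4.09 -3.24] M_tool [-0.836  0.508  0.036] eff6 -0.041 q6 -8.08 w 0.0207 g 22.1
```

Call:
arm_command(
  commands=[1, 0.001, 0.001, 0, 0, 0, 0.02, 1, 0.001, 0.001, 0, 0, 0, 0.04, 1, 0.001, 0.001, 0, 0, 0, 0.06, 1, 0.001, 0.001, 0, 0, 0, 0.08],
)

```text
time_s: 5.73
position: [0.4972, -0.0221, 0.1061]
tool_rot: [[0.307, 0.952, 0.003], [0.952, -0.307, -0.001], [-0.0, 0.003, -1.0]]
ft_force: [4.5, -0.8, 3.2]
grip_width: 0.021
gripper_force: 22.2
```

```bash
cat >> h.py <<'E'
def settle(n=6):
    M=[];F=[]
    for i in range(n):
        optics.get_image("top"); s=env.observe(); T=s["tool_rot"]
        if i>1: M.append((T.T@s["wrist_torque"])[2]); F.append(T.T@s["ft_force"])
    print("settled Mz %.3f"%np.median(M),"F",np.mean(F,0).round(2),"q6 %.2f t %.2f"%(s["q"][5],s["time_s"]))
E
python3 -c "
from h import *
st();settle()"
```

```text
t5.73 pos [ 0.4972 -0.0221  0.1061] F_tool [ 0.61  4.55 -3.21] M_tool [-0.697  0.16  -0.051] eff6 -0.609 q6 1.70 w 0.0210 g 22.2
settled Mz 0.017 F [ 0.58  4.25 -5.54] q6 1.57 t 6.03
```

Call:
arm_command(
  commands=[1, 0, 0, 0, 0, 0, 0.02, 1, 0, 0, 0, 0, 0, 0.04, 1, 0, 0, 0, 0, 0, 0.06, 1, 0, 0, 0, 0, 0, 0.08],
)

```text
time_s: 6.37
position: [0.4974, -0.0222, 0.1061]
tool_rot: [[0.461, 0.887, 0.003], [0.887, -0.461, -0.001], [0.0, 0.003, -1.0]]
ft_force: [6.1, -1.7, 4.0]
grip_width: 0.0208
gripper_force: 22.3
```

```bash
python3 -c "
from h import *
st();settle()"
```

```text
t6.37 pos [ 0.4974 -0.0222  0.1061] F_tool [ 1.31  6.2  -3.93] M_tool [-0.957  0.258 -0.04 ] eff6 -0.606 q6 11.28 w 0.0208 g 22.3
settled Mz 0.076 F [ 1.64  4.98 -4.57] q6 11.17 t 6.67
```

Call:
arm_command(
  commands=[1, 0, 0.0012, 0, 0, 0, 0.02, 1, 0, 0.0012, 0, 0, 0, 0.04, 1, 0, 0.0012, 0, 0, 0, 0.06, 1, 0, 0.0012, 0, 0, 0, 0.08],
)

```text
time_s: 7.0
position: [0.4977, -0.0224, 0.1061]
tool_rot: [[0.603, 0.798, 0.003], [0.798, -0.603, -0.001], [0.001, 0.003, -1.0]]
ft_force: [4.5, -2.1, 5.6]
grip_width: 0.0205
gripper_force: 22.4
```

```bash
python3 -c "
from h import *
st();settle()"
```

```text
t7.00 pos [ 0.4977 -0.0224  0.1061] F_tool [ 1.    4.9  -5.59] M_tool [-0.721  0.347 -0.017] eff6 -0.609 q6 20.87 w 0.0205 g 22.4
settled Mz 0.064 F [ 1.76  3.53 -5.69] q6 20.76 t 7.30
```

Call:
arm_command(
  commands=[1, 0, 0.0008, 0, 0, 0, 0.02, 1, 0, 0.0008, 0, 0, 0, 0.04, 1, 0, 0.0008, 0, 0, 0, 0.06, 1, 0, 0.0008, 0, 0, 0, 0.08],
)

```text
time_s: 7.63
position: [0.4979, -0.0226, 0.106]
tool_rot: [[0.727, 0.686, 0.002], [0.686, -0.727, -0.001], [0.001, 0.002, -1.0]]
ft_force: [2.6, -0.3, 5.7]
grip_width: 0.0209
gripper_force: 22.4
```

```bash
python3 -c "
from h import *
st();settle()"
```

```text
t7.63 pos [ 0.4979 -0.0226  0.106 ] F_tool [ 1.64  2.02 -5.68] M_tool [-0.548  0.392 -0.155] eff6 -0.545 q6 30.45 w 0.0209 g 22.4
settled Mz -0.017 F [ 2.04  2.66 -6.14] q6 30.34 t 7.93
```

Call:
arm_command(
  commands=[1, 0, 0, 0, 0, 0, 0.018, 1, 0, 0, 0, 0, 0, 0.036],
)

```text
time_s: 8.1
position: [0.498, -0.0227, 0.106]
tool_rot: [[0.777, 0.63, 0.002], [0.63, -0.777, -0.001], [0.001, 0.002, -1.0]]
ft_force: [3.9, -1.1, 6.1]
grip_width: 0.0208
gripper_force: 22.3
```

```bash
python3 -c "
from h import *
st();settle(10)"
```

```text
t8.10 pos [ 0.498  -0.0227  0.106 ] F_tool [ 2.29  3.35 -6.09] M_tool [-0.667  0.354 -0.146] eff6 -0.515 q6 34.74 w 0.0208 g 22.3
settled Mz -0.047 F [ 2.56  3.12 -5.78] q6 34.65 t 8.60
```

Call:
arm_command(
  commands=[1, 0, 0, 0, 0, 0, 0.018, 1, 0, 0, 0, 0, 0, 0.036],
)

```text
time_s: 8.77
position: [0.498, -0.0228, 0.106]
tool_rot: [[0.822, 0.57, 0.003], [0.57, -0.822, -0.001], [0.001, 0.003, -1.0]]
ft_force: [3.9, -1.0, 5.6]
grip_width: 0.0208
gripper_force: 22.3
```

```bash
python3 -c "
from h import *
st();settle(10)"
```

```text
t8.77 pos [ 0.498  -0.0228  0.106 ] F_tool [ 2.68  3.09 -5.56] M_tool [-0.701  0.417 -0.224] eff6 -0.471 q6 39.06 w 0.0208 g 22.3
settled Mz -0.090 F [ 2.53  3.73 -5.5 ] q6 38.97 t 9.27
```

The moment has risen clearly, about 0.15 N m above free running, so the stem is snug on its seat. I'll release and lift.

Call:
arm_command(
  commands=[-0.3, 0, 0, 0, 0, 0, 0, -0.3, 0, 0, 0, 0, 0, 0, -0.3, 0, 0, 0, 0, 0, 0, -0.3, 0, 0, 0, 0, 0, 0, -0.3, 0, 0, -0.06, 0, 0, 0, -0.3, 0, 0, -0.12, 0, 0, 0, -0.3, 0, 0, -0.2, 0, 0, 0, -0.3, 0, 0, -0.24, 0, 0, 0, -0.3, 0, 0, -0.24, 0, 0, 0],
)

```text
time_s: 10.02
position: [0.4984, -0.0225, 0.2295]
tool_rot: [[0.823, 0.569, 0.007], [0.569, -0.823, -0.002], [0.005, 0.006, -1.0]]
ft_force: [0.6, -1.1, -0.1]
grip_width: 0.0553
gripper_force: 0.0
```

Run:
```python
from h import *
st(); print(env.observe()["q"])
d=optics.get_image("top")
a=cv2.imread("pics/top0.png")[200:260,295:360]; b=d["image"][:,:,::-1][200:260,295:360]
cv2.imwrite("pics/c3.png",cv2.resize(np.hstack([a,b]),None,fx=6,fy=6,interpolation=cv2.INTER_CUBIC))
goal([.4384,.2370,.2],60); goal([.465,.12,.22],60)
```

```text
t10.02 pos [ 0.4984 -0.0225  0.2295] F_tool [-0.18  1.23  0.15] M_tool [-0.012  0.076 -0.001] eff6 0.008 q6 39.13 w 0.0553 g 0.0
[-1.62111594e+01  1.75109210e+01  8.45953938e+01 -1.10252881e-03
  7.74526080e+01  3.91333499e+01]
shift [ 0.1975 -0.494   0.0529] turn [ 0.0015 -0.0008 -0.2113]
shift [ 0.1083 -0.2712  0.0134] turn [ 0.0015 -0.0008 -0.2113]
```

Call:
arm_command(
  commands=[-0.3, 0.197, -0.494, 0.04, 0, 0, -0.211, -0.3, 0.197, -0.494, 0.04, 0, 0, -0.211, -0.3, 0.197, -0.494, 0.04, 0, 0, -0.211, -0.3, 0.197, -0.494, 0.04, 0, 0, -0.211, -0.3, 0.197, -0.494, 0.04, 0, 0, -0.211, -0.3, 0.197, -0.494, 0.04, 0, 0, -0.211, -0.3, 0.197, -0.494, 0.04, 0, 0, -0.211, -0.3, 0.197, -0.494, 0.04, 0, 0, -0.211, -0.3, 0.197, -0.494, 0.04, 0, 0, -0.211],
)

```text
time_s: 10.82
position: [0.437, 0.2373, 0.2039]
tool_rot: [[0.499, 0.867, -0.003], [0.867, -0.499, -0.001], [-0.002, -0.002, -1.0]]
ft_force: [0.3, -0.6, 0.2]
grip_width: 0.0557
gripper_force: 0.0
```

Run:
```python
from h import *
s,d=wrist(); st(); im=d["image"][:,:,::-1]; print(proj(d,[.4384,.237,.077]))
np.save("w2.npy",{k:d[k] for k in("origin","orientation","intrinsics")},allow_pickle=True)
a=cv2.imread("pics/c3.png"); b=cv2.resize(im[150:270,260:390],None,fx=6,fy=6,interpolation=cv2.INTER_CUBIC)
cv2.imwrite("pics/w2.png",b);
```

```text
t10.87 pos [0.4375 0.2366 0.2042] F_tool [-0.59  1.1  -0.98] M_tool [ 0.024 -0.    -0.031] eff6 0.032 q6 44.78 w 0.0558 g 0.0
[330.76486001 203.9439936 ]
```

View pics/c3.png

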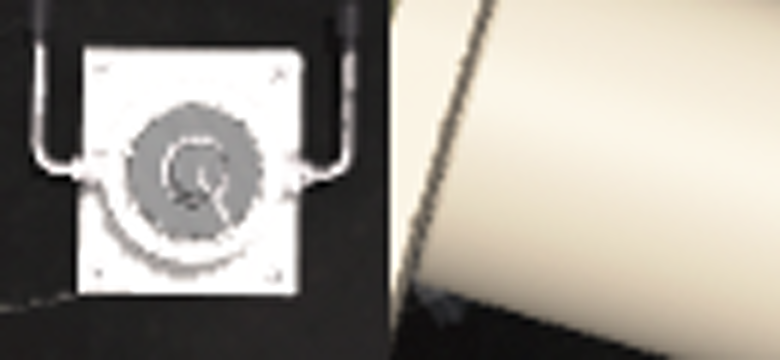

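View pics/w2.png

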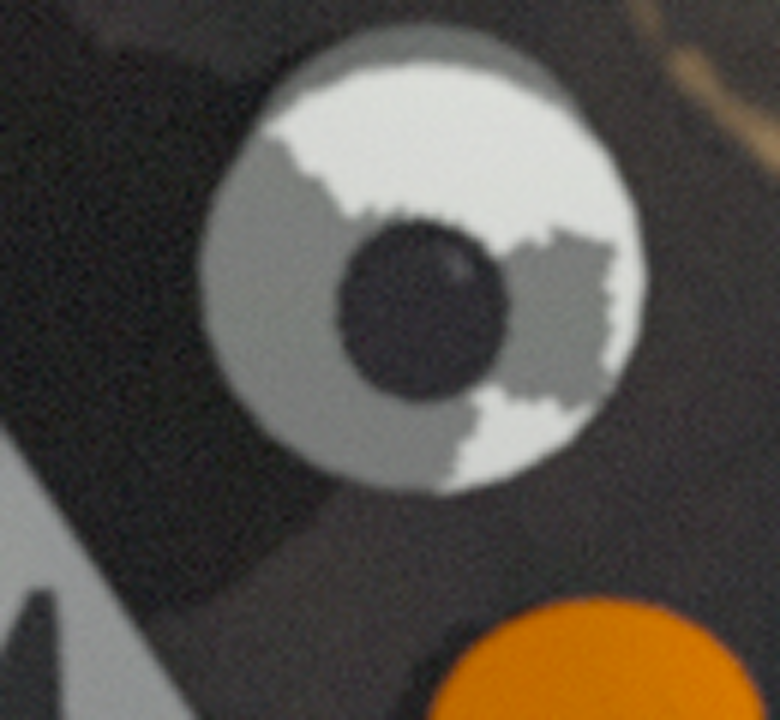

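The arm hides the valve in the first. In the wrist crop the black stud top is centred at crop (422,322), so (329.9,203.3), agreeing with the prediction (330.8,203.9).

Run:
```python
from h import *
d=np.load("w2.npy",allow_pickle=True).item()
c=ray(d,329.9,203.3,.077); print(c)
goal([c[0],c[1],.076],60)
```

```text
[0.43805776 0.23782728 0.077     ]
shift [0.0032 0.     0.2564] turn [-0.0007  0.0009 -0.0003]
```

Call:
arm_command(
  commands=[-0.3, 0.003, 0, 0.08, 0, 0, 0, -0.3, 0.003, 0, 0.16, 0, 0, 0, -0.3, 0.003, 0, 0.22, 0, 0, 0, -0.3, 0.003, 0, 0.254, 0, 0, 0, -0.3, 0.003, 0, 0.254, 0, 0, 0, 1, 0.003, 0, 0.254, 0, 0, 0, 1, 0.003, 0, 0.254, 0, 0, 0, 1, 0.003, 0, 0.254, 0, 0, 0, 1, 0.003, 0, 0.254, 0, 0, 0, 1, 0.003, 0, 0.254, 0, 0, 0, 1, 0.003, 0, 0.254, 0, 0, 0],
  newtons=20,
)

```text
time_s: 11.78
position: [0.4392, 0.2383, 0.0795]
tool_rot: [[0.501, 0.866, 0.002], [0.866, -0.501, 0.0], [0.001, 0.002, -1.0]]
ft_force: [-1.6, -0.7, 7.2]
grip_width: 0.0227
gripper_force: 21.3
```

```bash
python3 -c "
from h import *
st()"
```

```text
t11.78 pos [0.4392 0.2383 0.0795] F_tool [-1.36 -1.01 -7.2 ] M_tool [-0.109 -0.297 -0.029] eff6 -0.019 q6 44.96 w 0.0227 g 21.3
```

Call:
arm_command(
  commands=[-0.2, 0, 0, 0, 0, 0, 0, -0.2, 0, 0, -0.003, 0, 0, 0, -0.2, 0, 0, -0.003, 0, 0, -0.05, -0.2, 0, 0, -0.003, 0, 0, -0.1, -0.2, 0, 0, -0.003, 0, 0, -0.15, -0.2, 0, 0, -0.003, 0, 0, -0.2, -0.2, 0, 0, -0.003, 0, 0, -0.25, -0.2, 0, 0, -0.003, 0, 0, -0.3, -0.2, 0, 0, -0.003, 0, 0, -0.35],
)

```text
time_s: 12.53
position: [0.4386, 0.2383, 0.0799]
tool_rot: [[-0.212, 0.977, -0.0], [0.977, 0.212, 0.0], [0.0, -0.0, -1.0]]
ft_force: [0.2, -0.0, 0.7]
grip_width: 0.0513
gripper_force: 0.0
```

Call:
arm_command(
  commands=[-0.2, 0, 0, 0, 0, 0, -0.05, -0.2, 0, 0, 0, 0, 0, -0.1, -0.2, 0, 0, 0, 0, 0, -0.15, -0.2, 0, 0, 0, 0, 0, -0.2, -0.2, 0, 0, 0, 0, 0, -0.25, -0.2, 0, 0, 0, 0, 0, -0.3, -0.2, 0, 0, 0, 0, 0, -0.35, -0.2, 0, 0, 0, 0, 0, -0.4, -0.2, 0, 0, 0, 0, 0, -0.4],
)

```text
time_s: 13.28
position: [0.4386, 0.2383, 0.0799]
tool_rot: [[-0.867, 0.498, -0.0], [0.498, 0.867, 0.0], [0.0, -0.0, -1.0]]
ft_force: [-0.0, -0.1, 0.6]
grip_width: 0.0512
gripper_force: 0.0
```

```bash
python3 -c "
from h import *
st(); goal([.4392,.2383,.079],150)"
```

```text
t13.28 pos [0.4386 0.2383 0.0799] F_tool [-0.01 -0.1  -0.55] M_tool [ 0.024 -0.005  0.032] eff6 -1.474 q6 -45.25 w 0.0512 g 0.0
shift [-0.0011  0.0006  0.0018] turn [-0.     -0.0001  0.0012]
```

Call:
arm_command(
  commands=[-0.2, -0.001, 0, 0, 0, 0, 0, 1, -0.001, 0, 0, 0, 0, 0, 1, -0.001, 0, 0, 0, 0, 0, 1, -0.001, 0, 0, 0, 0, 0, 1, -0.001, 0, 0, 0, 0, 0, 1, -0.001, 0, 0, 0, 0, 0, 1, -0.001, 0, 0, 0, 0, 0, 1, -0.001, 0, 0, 0, 0, 0],
  newtons=35,
)

```text
time_s: 13.95
position: [0.4391, 0.238, 0.0799]
tool_rot: [[-0.865, 0.501, 0.0], [0.501, 0.865, -0.0], [-0.0, 0.0, -1.0]]
ft_force: [0.2, -0.4, 1.5]
grip_width: 0.0221
gripper_force: 34.3
```

```bash
python3 -c "
from h import *
st()"
```

```text
t13.95 pos [0.4391 0.238  0.0799] F_tool [-0.32 -0.26 -1.54] M_tool [0.072 0.076 0.022] eff6 -0.001 q6 -45.07 w 0.0221 g 34.3
```

Call:
arm_command(
  commands=[1, 0, 0, -0.04, 0, 0, 0, 1, 0, 0, -0.1, 0, 0, 0, 1, 0, 0, -0.16, 0, 0, 0, 1, 0, 0, -0.22, 0, 0, 0, 1, 0, 0, -0.28, 0, 0, 0, 1, 0, 0, -0.3, 0, 0, 0, 1, 0, 0, -0.3, 0, 0, 0],
)

```text
time_s: 14.53
position: [0.4398, 0.2383, 0.2323]
tool_rot: [[-0.865, 0.501, 0.005], [0.501, 0.865, 0.001], [-0.004, 0.004, -1.0]]
ft_force: [0.2, -0.1, -1.0]
grip_width: 0.0221
gripper_force: 34.7
```

```bash
python3 -c "
from h import *
st(); goal([.4969,-.0232,.23],150)"
```

```text
t14.53 pos [0.4398 0.2383 0.2323] F_tool [-0.19 -0.04  0.97] M_tool [ 0.026 -0.041 -0.045] eff6 -0.000 q6 -45.07 w 0.0221 g 34.7
shift [-0.3608 -0.3955  0.0044] turn [ 0.0018  0.0017 -0.0006]
```

Weight reads about 1.1 N, so the cap is in hand.

Call:
arm_command(
  commands=[1, -0.06, -0.066, 0, 0, 0, 0, 1, -0.12, -0.132, 0, 0, 0, 0, 1, -0.18, -0.198, 0, 0, 0, 0, 1, -0.24, -0.264, 0, 0, 0, 0, 1, -0.3, -0.33, 0, 0, 0, 0, 1, -0.34, -0.375, 0, 0, 0, 0, 1, -0.36, -0.395, 0, 0, 0, 0, 1, -0.36, -0.395, 0, 0, 0, 0, 1, -0.36, -0.395, 0, 0, 0, 0],
)

```text
time_s: 15.28
position: [0.4955, -0.0236, 0.2283]
tool_rot: [[-0.864, 0.503, -0.003], [0.503, 0.864, 0.001], [0.003, -0.0, -1.0]]
ft_force: [-0.1, 0.4, -0.3]
grip_width: 0.0225
gripper_force: 34.8
```

Run:
```python
from h import *
st(); goal([.4969,-.0232,.19],150)
s,d=wrist(); e=optics.get_image("side"); p=proj(e,[.497,-.023,.12]).astype(int); print(p)
a=e["image"][:,:,::-1][p[1]-65:p[1]+65,p[0]-65:p[0]+65]
a=cv2.resize(a,(520,520),interpolation=cv2.INTER_CUBIC)
cv2.imwrite("pics/s1.png",a)
```

```text
t15.28 pos [ 0.4955 -0.0236  0.2283] F_tool [0.32 0.26 0.25] M_tool [0.017 0.02  0.068] eff6 -0.111 q6 -76.25 w 0.0225 g 34.8
shift [-0.0022  0.0021  0.0767] turn [-0.0002 -0.0014 -0.0016]
[300 185]
```

View pics/s1.png

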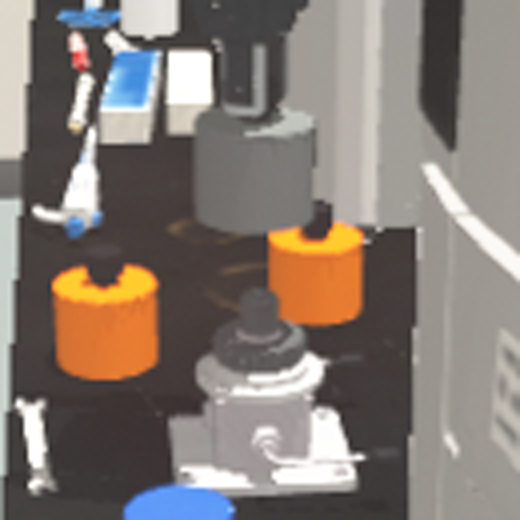

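The cap hangs squarely over the valve in the side view, cap axis at crop column 254 and knob at 259. I'll align and begin to lower.

Call:
arm_command(
  commands=[1, -0.002, 0.002, 0, 0, -0.001, -0.001, 1, -0.002, 0.002, 0.02, 0, -0.001, -0.001, 1, -0.002, 0.002, 0.04, 0, -0.001, -0.001, 1, -0.002, 0.002, 0.06, 0, -0.001, -0.001, 1, -0.002, 0.002, 0.06, 0, -0.001, -0.001, 1, -0.002, 0.002, 0.06, 0, -0.001, -0.001],
)

```text
time_s: 15.88
position: [0.4971, -0.0218, 0.1998]
tool_rot: [[-0.867, 0.498, 0.001], [0.498, 0.867, -0.001], [-0.001, -0.0, -1.0]]
ft_force: [-0.3, -0.2, -0.5]
grip_width: 0.0222
gripper_force: 34.8
```

```bash
python3 -c "
from h import *
st(); goal([.4969,-.0232,.15],150)
e=optics.get_image('side'); print([proj(e,[.4957,-.0236,.173]),proj(e,[.4969,-.0232,.1])])"
```

```text
t15.88 pos [ 0.4971 -0.0218  0.1998] F_tool [ 0.21 -0.29  0.48] M_tool [-0.01  -0.     0.009] eff6 0.003 q6 -76.29 w 0.0222 g 34.8
shift [-0.0008 -0.0026  0.0995] turn [-0.0001  0.0006  0.0011]
[array([299.45984708, 162.52769583]), array([300.03964533, 193.79250941])]
```

Call:
arm_command(
  commands=[1, -0.001, -0.0025, 0, 0, 0, 0.001, 1, -0.001, -0.0025, 0.02, 0, 0, 0.001, 1, -0.001, -0.0025, 0.045, 0, 0, 0.001, 1, -0.001, -0.0025, 0.07, 0, 0, 0.001, 1, -0.001, -0.0025, 0.095, 0, 0, 0.001, 1, -0.001, -0.0025, 0.095, 0, 0, 0.001, 1, -0.001, -0.0025, 0.095, 0, 0, 0.001],
)

```text
time_s: 16.52
position: [0.4973, -0.0241, 0.1527]
tool_rot: [[-0.865, 0.501, 0.002], [0.501, 0.865, -0.001], [-0.002, -0.0, -1.0]]
ft_force: [0.0, 0.4, -1.4]
grip_width: 0.0223
gripper_force: 34.8
```

```bash
python3 -c "
from h import *
st(); goal([.4969,-.0232,.138],150)"
```

```text
t16.52 pos [ 0.4973 -0.0241  0.1527] F_tool [0.19 0.36 1.42] M_tool [0.014 0.05  0.041] eff6 0.000 q6 -76.34 w 0.0223 g 34.8
shift [0.0017 0.0012 0.0294] turn [-0.      0.001  -0.0005]
```

Call:
arm_command(
  commands=[1, 0.0015, 0.001, 0, 0, 0.001, 0, 1, 0.0015, 0.001, 0, 0, 0.001, 0, 1, 0.0015, 0.001, 0.007, 0, 0.001, 0, 1, 0.0015, 0.001, 0.014, 0, 0.001, 0, 1, 0.0015, 0.001, 0.02, 0, 0.001, 0, 1, 0.0015, 0.001, 0.02, 0, 0.001, 0],
)

```text
time_s: 17.02
position: [0.4966, -0.0232, 0.1417]
tool_rot: [[-0.865, 0.501, -0.001], [0.501, 0.865, 0.0], [0.001, 0.0, -1.0]]
ft_force: [0.9, 0.6, -0.8]
grip_width: 0.0217
gripper_force: 34.7
```

```bash
python3 -c "
from h import *
st(); goal([.4969,-.0232,.138],150)"
```

```text
t17.02 pos [ 0.4966 -0.0232  0.1417] F_tool [-0.47  0.93  0.84] M_tool [-0.112 -0.047 -0.005] eff6 -0.003 q6 -76.29 w 0.0217 g 34.7
shift [-0.0005  0.0003  0.0074] turn [ 0.     -0.0004 -0.0006]
```

Rim is about 62 mm high with no contact force, so it's already around the boss. Going down the last bit.

Call:
arm_command(
  commands=[1, 0, 0, 0.003, 0, 0, 0, 1, 0, 0, 0.006, 0, 0, 0, 1, 0, 0, 0.0075, 0, 0, 0, 1, 0, 0, 0.0085, 0, 0, 0, 1, 0, 0, 0.0085, 0, 0, 0],
)

```text
time_s: 17.43
position: [0.4969, -0.0233, 0.138]
tool_rot: [[-0.865, 0.501, 0.0], [0.501, 0.865, 0.0], [-0.0, 0.0, -1.0]]
ft_force: [0.5, 0.9, -1.3]
grip_width: 0.0223
gripper_force: 34.7
```

```bash
python3 -c "
from h import *
st()"
```

```text
t17.43 pos [ 0.4969 -0.0233  0.138 ] F_tool [0.04 1.04 1.31] M_tool [-0.242 -0.02   0.028] eff6 0.000 q6 -76.28 w 0.0223 g 34.7
```

Call:
arm_command(
  commands=[1, 0, 0, 0.0015, 0, 0, 0, 1, 0, 0, 0.003, 0, 0, 0, 1, 0, 0, 0.003, 0, 0, 0],
)

```text
time_s: 17.68
position: [0.4972, -0.0237, 0.1377]
tool_rot: [[-0.865, 0.501, 0.002], [0.501, 0.865, -0.001], [-0.002, -0.0, -1.0]]
ft_force: [-2.7, -0.3, 9.2]
grip_width: 0.0222
gripper_force: 35.5
```

```bash
python3 -c "
from h import *
st()"
```

```text
t17.68 pos [ 0.4972 -0.0237  0.1377] F_tool [ 2.14 -1.59 -9.16] M_tool [ 0.117  0.265 -0.031] eff6 0.010 q6 -76.29 w 0.0222 g 35.5
```

Contact at exactly seated height (TCP 0.1377, expected 0.1379). I'll release and lift.

Call:
arm_command(
  commands=[1, 0, 0, -0.002, 0, 0, 0, -0.2, 0, 0, -0.002, 0, 0, 0, -0.2, 0, 0, -0.002, 0, 0, 0, -0.2, 0, 0, -0.002, 0, 0, 0, -0.2, 0, 0, -0.002, 0, 0, 0, -0.2, 0, 0, -0.06, 0, 0, 0, -0.2, 0, 0, -0.14, 0, 0, 0, -0.2, 0, 0, -0.2, 0, 0, 0, -0.2, 0, 0, -0.24, 0, 0, 0, -0.2, 0, 0, -0.24, 0, 0, 0],
)

```text
time_s: 18.52
position: [0.498, -0.0236, 0.2607]
tool_rot: [[-0.865, 0.501, 0.008], [0.501, 0.866, -0.002], [-0.008, 0.002, -1.0]]
ft_force: [0.8, 0.2, 0.2]
grip_width: 0.0513
gripper_force: 0.0
```

Run:
```python
from h import *
st()
s,d=wrist(); e=optics.get_image("side"); p=proj(e,[.497,-.023,.12]).astype(int)
a=cv2.resize(e["image"][:,:,::-1][p[1]-40:p[1]+60,p[0]-50:p[0]+50],(400,400),interpolation=cv2.INTER_CUBIC)
b=cv2.resize(d["image"][:,:,::-1][140:240,275:375],(400,400),interpolation=cv2.INTER_CUBIC)
print(proj(d,[.4969,-.0232,.135]),proj(d,[.4969,-.0232,.112]))
cv2.imwrite("pics/f1.png",np.hstack([a,b]))
```

```text
t18.52 pos [ 0.498  -0.0236  0.2607] F_tool [-0.59  0.53 -0.16] M_tool [-0.035  0.013  0.041] eff6 -0.000 q6 -76.28 w 0.0513 g 0.0
[327.04463432 202.42989355] [327.1151105  195.56486632]
```

View pics/f1.png

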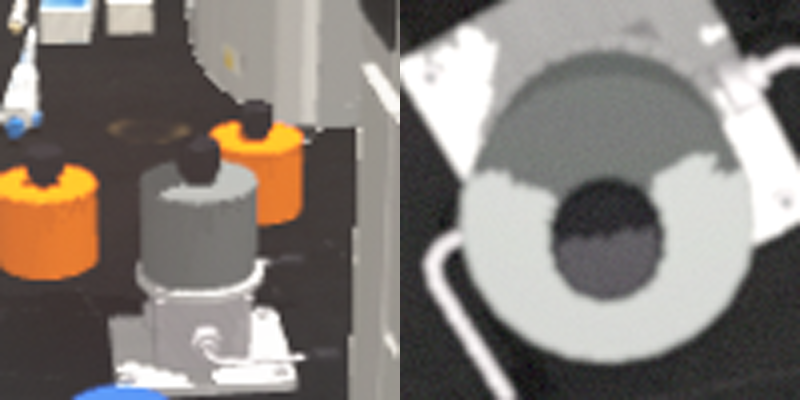

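The cap sits level on the flange in the side view, and in the wrist view its stud, at about (326.5,201), falls on the valve axis (predicted 327,202). The gripper is clear, so I'm handing the job in.

```bash
python3 -c "
from rig import env
print(env.close_job())"
```

```text
the job is handed in; nothing more can be done
None
```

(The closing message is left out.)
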